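# Open the lift-off gate of a picking lane and bring out the tray

## Robot

A 6-joint arm with a two-finger parallel gripper is mounted at the origin on a cart in front of the work surface, level with it; the furniture and walls round the work are solid. World frame = base frame: x ahead of the robot, y to its left, z up, the work surface at z = 0. Lengths are in m, angles in degrees, forces in N, time in s.
With the tool pointing down it reaches from about 0.4 to 0.825 m from the base axis. Payload 7 kg.
Tool frame: the origin (TCP) lies at the very end of the fingers, on their centre line; the grasp point (between the pads) lies 19 mm behind it (ctrl.grip_depth is the distance from the TCP to the grasp point, in m); z points along the fingers, y is the line along which they close (so a half turn about z gives the same grasp; the last joint's range is limited). The gripper opens to 88 mm and grips with 3 to 60 N. Pads are 19 mm wide; open, the fingers measure 130 mm over their backs; the gripper's body (78 mm by 193 mm) begins 47 mm behind the grasp point.
Start: joints at [-58.436, 20.546, 0.682, 0, -70.136, -16.507], TCP at [0.175, -0.652, 0.227] pointing down, gripper open.
Joint ranges: [-176.03, 176.03], [-82.01, 121.73], [-58.28, 71.71], [-173.87, 95.51], [-174.79, -0.11], [-173.66, 173.66]. Speed limits (degrees/s): [136.94, 136.94, 172.46, 180, 180, 180].

## Interface

Orientations are given as [roll, pitch, yaw] about the fixed x, y, z axes, in that order (R = Rz(yaw) Ry(pitch) Rx(roll)).
In Python, from plant import get_obs, eyes, ctrl, spotter gives the robot as it stands.
- The arm moves only by the shell command python3 -m crank 'ROWS'. ROWS is JSON, one flat list of numbers, 7 for each row, row after row: the turn, a rotation vector about the tool's x, y, z in rad, then the shift along the tool's x, y, z in mm, then the opening, from 0 (shut) to 1 (fully open). A call has 1 to 5 rows; each row shifts and turns the commanded pose from where the row before left it, along the tool's axes as they then stand; what a row does not reach is not made up. A row lasts 1/8 s, in which the tool goes at most 62.5 mm and 10.7 degrees, less where a joint would pass 70% of its speed; a pose out of reach is approached as far as the arm can. A call is refused whole if a number of a shift passes 62.5 or a number of a turn 0.188, either way. A call with a gripper value outside its range is refused whole. The fingers move at their own pace and stop on an object; the grip force is fixed at half the most. Time passes only in rows, so rows that do not move let the fingers close. It gives the time, the measured TCP pose, the force, the opening and the grip force at its end, in the units of the state.
- get_obs(): the state, without advancing time (a new reading comes with each control period).
- eyes.snapshot(name): name is "scene" or "side" or "wrist"; returns the picture (420x560x3 uint8, blue, green, red); there is no depth.
- eyes.camera_model(name): a dict with "fx", "fy", "cx", "cy" (pixels), "extrinsics" (4x4, takes a point from camera to world coordinates). Camera axes: x right, y down, z forward; pixel columns grow to the right and rows downward; lengths in m; the calibration is good to about 2 mm. A picture is of the moment at which its call begins: read the wrist's pose just before it. camera_model takes no time and is no camera call; for the wrist camera it gives the pose at the moment of the call.
- ctrl.close_job(): hands the job in; it is judged then, once.
Trained networks look in the newest picture that a camera, given by its name, has taken for a name from the list of things; names that differ only in an ending like _2 or _b are one class to them, and where a whole thing is asked for, a point or a joint stands for the part that bears it (a point fixed in the world has none). Each returns a list of dicts, best first, with "p" (0 to 1); they miss things now and then, are a little off and sometimes report something else, mostly with a low value. They report only what shows in the picture. A call takes as long as a camera call.
- spotter.outline_of(camera, target): "region" (420x560 bool, what is visible of it) and "rect" ([left, top, width, height] in pixels, round what is visible of it).
- spotter.place_of(camera, target): "location" ([column, row] in pixels: a listed point, or the origin of a listed thing).
The state is a dict: "clock": time; "joint_pos": joint angles; "qvel": joint speeds; "tau": joint torques, N m; "tool_pos": TCP position; "orientation": TCP orientation; "force": force on the tool from outside, world axes, zero at the start; "moment": the same for the moment, N m; "opening": finger opening in m; "gripper_force": force on a finger pad.
Only numpy, scipy, OpenCV 4.12 (cv2) and the standard library are available. Lean on these libraries where they do the work, as an engineer would, in place of code of your own. Each camera call takes 0.05 s, during which the arm holds its last target. There are 200 camera calls.

## Task

Get the red tray of shakers out of the picking lane. The yellow gate is thin plastic, so do not pinch or force it: with the fingers under its top rail, lift it until it clears the tip of the deep steel hook, draw it out, let it down gently in front of the hook and swing it out of the tray's way. Then slide the tray out flat until it is wholly in front of the two gate posts; leave the gate open and down, and disturb nothing else.

Things in the scene. Friction and masses are not known exactly. Their poses are not given: they have to be found in the camera images.
- lane: grey picking lane. Origin on the worktop midway between its gate posts; x along the shut gate from the hinge post (near the robot) to the hook post, y into the lane (the tray leaves along -y), z up. Two guide walls, 62 mm high, inner faces 220 mm apart, from y = 23 to 275 mm; open behind, no floor. Hinge post 214 mm high at x = -130, y = 24 to 44; hook post 200 high at x = 128, y = 34 to 54 mm
- gate: yellow thin-walled plastic gate, 0.17 to 0.31 kg, on an upright pin. Origin on the pin's axis, at worktop height when down; x along the gate to its free end, z up. Top rail 13 mm thick, z = 125 mm, x = 8 to 283 mm; bottom rail 11 mm, z = 35 mm; uprights 9 mm thick at x = 30, 92 and 232 mm, free between the last two. Cracks if over 15 N acts between robot and gate
- rail_mid (a point): on the centre line of the gate's top rail, 162 mm from the pin, midway between the two outer uprights: the place to lift. Moves with the gate; its axes are the gate's
- hinge_pin (a point): on the axis of the gate's upright pin (steel, 10 mm thick, 220 mm high, brackets at foot and top), 125 mm above the worktop
- hook_at (a point): in the hook's slot, where the centre line of the shut rail's end lies, 258 mm from the pin. The hook is a J of 10 mm steel rod, open at the top; its 22 mm slot (along lane y) holds the rail's end between tip (-y side) and back leg. It is clamped to its post at a height that differs each time and is not told: the rail must rise 38 to 53 mm to pass the tip (look, or feel when it no longer holds)
- gate_lift (a joint): how far the gate is lifted up its pin, m: 0 = down, 0.066 = hard top stop; it sinks under its weight when not held
- gate_swing (a joint): how far the gate is swung out, rad: 0 = shut, across the lane; it opens towards lane -y (clockwise from above), up to 1.8; from 1.5 on the tray has free way. Stiff hinge (0.2 N m): stays where it is left
- tray_mid (a point): centre of the red moulded tray that holds standing shakers fixed in it, 21 mm above its underside. 195 mm (its x axis) by 182 mm (its y axis) over the lip, walls 42 mm high, shakers to 77 mm, 0.35 to 0.7 kg; loose, stands on the worktop in the lane and slides when pushed at a wall
- cup_white: white cup, 74 x 96 x 56 mm, stands by; origin at its underside
- tape_roll: roll of brown packing tape lying flat, 79 mm across, 37 mm high, stands by; origin at its underside
- stapler: red desk stapler, 120 x 32 x 44 mm, stands by; origin at its underside
- pad: small pad of white tickets lying flat, 60 x 85 x 19 mm, stands by; origin at its underside
- marker: felt marker with blue cap lying flat, 126 x 18 x 20 mm, stands by; origin at its underside

How it is judged:
By the outcome, as a careful person would: the job done as asked, in the order asked, and still so for the second after the job is handed in, with the robot touching nothing.
It also fails if it takes over 69 s, if anything falls off the work surface, if the arm or the gripper's body presses on something with over 40 N, if the wrist force passes 120 N, or if a joint passes its speed limit or range.

## Working session

There is one attempt and no reset: what is moved stays moved. The work goes in short steps, Python scripts to look and compute and a shell command to move; the robot and the scene stay as the last step left them, time stands still between calls to the robot, and variables do not carry over. Pictures are saved under pics/ and viewed, at most 10 in all, crops included, and the job is handed in when it is done.

```bash
mkdir -p pics
cat > h.py <<'E'
import numpy as np, cv2
from plant import get_obs, eyes, ctrl, spotter
from scipy.spatial.transform import Rotation as R
def pix2z(cam,px,z):
    m=eyes.camera_model(cam);T=np.array(m["extrinsics"])
    d=T[:3,:3]@np.array([(px[0]-m["cx"])/m["fx"],(px[1]-m["cy"])/m["fy"],1])
    o=T[:3,3];return o+d*(z-o[2])/d[2]
def proj(cam,P):
    m=eyes.camera_model(cam);T=np.linalg.inv(np.array(m["extrinsics"]))
    p=T[:3,:3]@np.array(P)+T[:3,3];return [round(m["fx"]*p[0]/p[2]+m["cx"],1),round(m["fy"]*p[1]/p[2]+m["cy"],1)]
def tool():
    o=get_obs();return np.array(o["tool_pos"]),R.from_euler("xyz",o["orientation"],degrees=True)
E
python3 - <<'E'
from h import *
np.set_printoptions(precision=4,suppress=True)
ims=[]
Z={"rail_mid":.125,"hinge_pin":.125,"hook_at":.125,"tray_mid":.021,"cup_white":0,"tape_roll":0,"stapler":0,"pad":0,"marker":0}
for c in ["scene","side"]:
    im=eyes.snapshot(c);cv2.imwrite(f"pics/{c}0.png",im)
    print(c,np.array(eyes.camera_model(c)["extrinsics"])[:3,3])
    for n,z in Z.items():
        r=spotter.place_of(c,n)
        for k in r[:2]: print(n,round(k["p"],2),np.round(k["location"]),pix2z(c,k["location"],z)[:2])
print(get_obs())
E
```

```text
scene [-0.6026 -0.6625  0.9443]
rail_mid 0.78 [300. 205.] [0.5888 0.0161]
hinge_pin 0.84 [259. 227.] [0.4174 0.0513]
hook_at 0.7 [316. 194.] [0.6769 0.0089]
hook_at 0.26 [430. 281.] [ 0.4486 -0.4429]
tray_mid 0.75 [257. 223.] [0.5637 0.1622]
cup_white 0.7 [428. 302.] [ 0.5189 -0.4346]
tape_roll 0.62 [428. 280.] [ 0.6088 -0.405 ]
tape_roll 0.31 [315. 197.] [0.8506 0.101 ]
stapler 0.84 [153. 221.] [0.4111 0.4864]
pad 0.83 [385. 313.] [ 0.4115 -0.3537]
marker 0.76 [405. 342.] [ 0.3425 -0.4347]
marker 0.65 [260. 228.] [0.5723 0.1557]
side [-0.2283 -1.2861  0.8804]
hinge_pin 0.57 [260. 219.] [0.438  0.0668]
hook_at 0.57 [256. 253.] [ 0.3257 -0.1286]
hook_at 0.23 [368. 316.] [ 0.4201 -0.5381]
tray_mid 0.51 [280. 224.] [0.576  0.1709]
cup_white 0.89 [368. 316.] [ 0.5251 -0.4167]
tape_roll 0.83 [391. 302.] [ 0.6237 -0.3985]
tape_roll 0.74 [258. 253.] [0.4194 0.0553]
stapler 0.68 [207. 206.] [0.4148 0.5137]
stapler 0.26 [318. 320.] [ 0.3971 -0.3585]
pad 0.38 [319. 318.] [ 0.4057 -0.3506]
marker 0.48 [316. 340.] [ 0.3466 -0.4235]
{'clock': 1.0, 'joint_pos': array([-58.4356,  20.5462,   0.6848,  -0.0003, -70.1366, -16.5075]), 'qvel': array([ 0.0028, -0.1   ,  0.0446,  0.058 ,  0.0536, -0.0214]), 'tau': array([ -0.    , -58.2394,  29.3306,   7.0024,   0.0125,  -0.0001]), 'tool_pos': array([ 0.1753, -0.6518,  0.2266]), 'orientation': array([-179.9982,    0.0008, -164.9432]), 'force': array([-0.6847, -0.6592, -0.9696]), 'moment': array([ 0.0236,  0.0294, -0.0625]), 'gripper_force': 0.0, 'opening': 0.08785803360742864}
```

View pics/scene0.png

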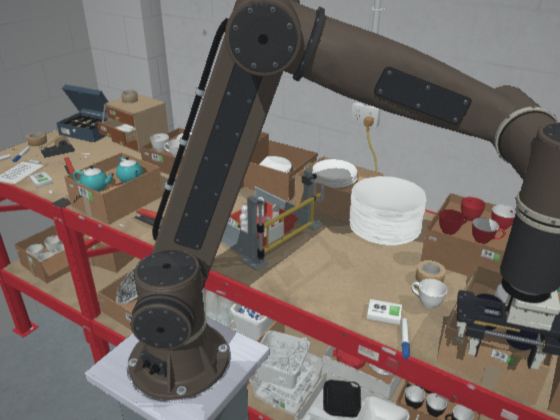

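View pics/side0.png

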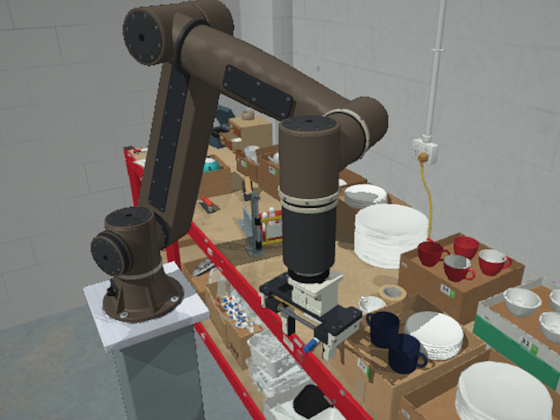

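The scene view shows the shut yellow gate running from the hinge post (259,227) to the hook (316,194), with the tray behind it. The cup, tape, pad and marker stand well to the right. In the side view the arm hides most of the gate. I'll move the arm to free ground in front of the gate, which also shows me the wrist joint signs.

```bash
python3 -m crank '[0,0,0,-52,38,-4,0.3, 0,0,0,-52,38,-4,0.3, 0,0,0,-52,38,-4,0.3, 0,0,0,-52,38,-4,0, 0,0,0,-52,38,-4,0]'; python3 -m crank '[0,0,0,-52,38,-4,0, 0,0,0,-52,38,-4,0, 0,0,0,-52,38,-4,0, 0,0,0,0,0,0,0, 0,0,0,0,0,0,0]'; python3 -c "from h import *;print(get_obs()['joint_pos'])"; python3 -m crank '[0,0,0.18,0,0,0,0, 0,0,0.18,0,0,0,0, 0,0,0,0,0,0,0]';python3 - <<'E'
from h import *
np.set_printoptions(precision=4,suppress=True)
print(get_obs()['joint_pos'])
for c in ["scene","side","wrist"]:
    im=eyes.snapshot(c);cv2.imwrite(f"pics/{c}1.png",im)
    for n,z in {"rail_mid":.125,"hinge_pin":.125,"hook_at":.125,"tray_mid":.021}.items():
        for k in spotter.place_of(c,n)[:2]: print(c,n,round(k["p"],2),np.round(k["location"]),pix2z(c,k["location"],z)[:2])
a,b=[cv2.imread(f"pics/{c}1.png")[s] for c,s in (("scene",np.s_[130:300,180:380]),("side",np.s_[130:300,180:380]))]
cv2.imwrite("pics/ab1.png",np.hstack([cv2.resize(a,(400,340)),cv2.resize(b,(400,340))]))
E
```

```text
clock: 1.62
tool_pos: [0.3717, -0.4071, 0.2464]
orientation: [-180.0, 0.0, -164.9]
force: [1.9, 0.1, 0.4]
opening: 0.0431
gripper_force: 0.0
clock: 2.25
tool_pos: [0.4879, -0.2625, 0.2575]
orientation: [180.0, -0.0, -164.9]
force: [-1.0, -0.4, -0.4]
opening: 0.0004
gripper_force: 0.0
[-8.02977999e+00  8.06111007e+00 -1.19861487e+01  3.46099353e-03
 -6.99675666e+01 -6.68476805e+01]
clock: 2.62
tool_pos: [0.487, -0.264, 0.2576]
orientation: [-180.0, -0.0, 174.4]
force: [-0.4, -1.5, -0.3]
opening: 0.0001
gripper_force: 0.0
[ -8.2002   8.0441 -11.9971   0.0015 -69.9625 -87.4164]
scene rail_mid 0.61 [298. 206.] [0.5797 0.0158]
scene hinge_pin 0.85 [259. 228.] [0.4127 0.0498]
scene hinge_pin 0.45 [318. 198.] [ 0.6563 -0.0087]
scene hook_at 0.64 [317. 196.] [ 0.664  -0.0019]
scene tray_mid 0.68 [258. 224.] [0.5627 0.1559]
scene tray_mid 0.25 [405. 342.] [ 0.3216 -0.4418]
side rail_mid 0.8 [301. 212.] [0.5838 0.035 ]
side hinge_pin 0.72 [257. 217.] [0.4367 0.0866]
side hinge_pin 0.21 [208. 209.] [0.3186 0.2356]
side hook_at 0.66 [329. 212.] [ 0.6665 -0.014 ]
side hook_at 0.47 [257. 255.] [ 0.3214 -0.1423]
side tray_mid 0.93 [280. 225.] [0.5706 0.1636]
```

View pics/ab1.png

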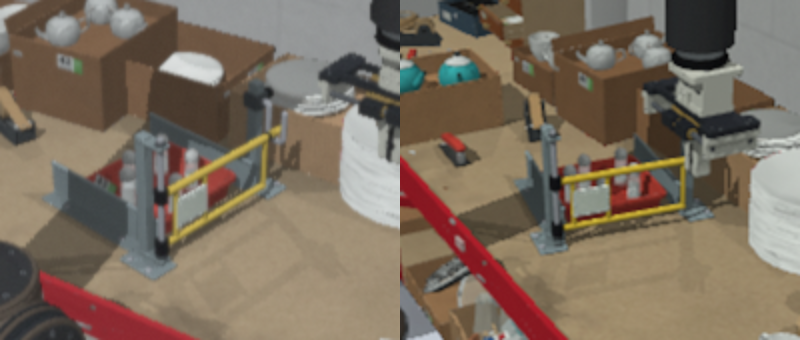

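View pics/wrist1.png

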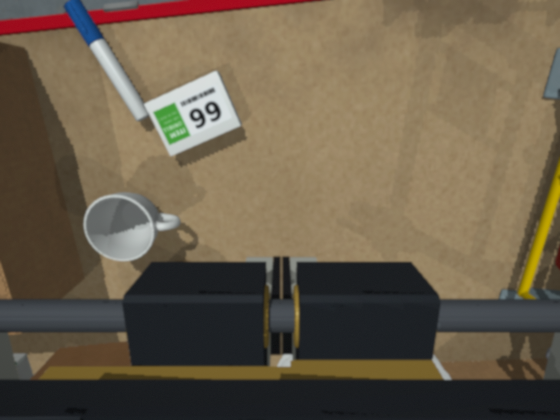

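The crops show the gate whole and shut with a white label near the hinge. Pin at about (258,228) in scene, hook at about (317,196). The wrist view shows the pad, marker and cup on the far side from the gate. Next I triangulate and work out wrist kinematics for a horizontal approach.

```bash
cat >> h.py <<'E'
def tri(obs):
    A=[];b=[]
    for cam,px in obs:
        m=eyes.camera_model(cam);T=np.array(m["extrinsics"])
        d=T[:3,:3]@np.array([(px[0]-m["cx"])/m["fx"],(px[1]-m["cy"])/m["fy"],1]);d/=np.linalg.norm(d)
        P=np.eye(3)-np.outer(d,d);A.append(P);b.append(P@T[:3,3])
    return np.linalg.lstsq(np.vstack(A),np.hstack(b),rcond=None)[0]
def wrist(Rt,j1,pitch,C):
    F=R.from_euler("ZY",[j1,pitch],degrees=True)
    return (F.inv()*Rt*C.inv()).as_euler("XYX",degrees=True)
E
python3 - <<'E'
from h import *
np.set_printoptions(precision=3,suppress=True)
for n,s,t in (("pin",(259,227.5),(258,218)),("mid",(299,205.5),(301,212)),("hook",(316.5,195),(329,212)),("tray",(257.5,223.5),(280,224.5)),("cup",(428,302),(368,316)),("tape",(428,280),(391,302))):
    print(n,tri([("scene",s),("side",t)]))
for L in (.2,.3,.4,.5): print(L,proj("scene",[.175,-.652,.2266+L]),proj("side",[.175,-.652,.2266+L]))
# calibrate C at present state
p,Rt=tool();j=get_obs()["joint_pos"]
F=R.from_euler("ZY",[j[0],j[1]-j[2]],degrees=True)
M=F*R.from_euler("XYX",[0,-j[4],-j[5]],degrees=True);C=M.inv()*Rt
print("C",C.as_matrix())
for az in (70,81,95,110):
  z=np.array([np.cos(np.radians(az)),np.sin(np.radians(az)),0])
  for sx in (1,-1):
    x=np.array([0,0,sx]);Rg=R.from_matrix(np.array([x,np.cross(z,x),z]).T)
    for pit in (20,50): print(az,sx,pit,"j4±,j5,j6:",wrist(Rg,-5,pit,C)*[1,-1,-1])
E
```

```text
pin [0.423 0.055 0.129]
mid [0.564 0.005 0.141]
hook [0.685 0.011 0.113]
tray [0.568 0.162 0.021]
cup [ 0.507 -0.437  0.016]
tape [ 0.621 -0.401 -0.003]
0.2 [np.float64(529.8), np.float64(270.5)] [np.float64(307.8), np.float64(257.1)]
0.3 [np.float64(546.9), np.float64(218.5)] [np.float64(308.0), np.float64(205.6)]
0.4 [np.float64(566.6), np.float64(158.9)] [np.float64(308.2), np.float64(148.3)]
0.5 [np.float64(589.3), np.float64(90.1)] [np.float64(308.4), np.float64(84.2)]
C [[ 0. -0.  1.]
 [-1.  0.  0.]
 [-0. -1. -0.]]
70 1 20 j4±,j5,j6: [  95.236  -75.924 -159.353]
70 1 50 j4±,j5,j6: [ 101.599  -80.423 -129.025]
70 -1 20 j4±,j5,j6: [ 95.236 -75.924  20.647]
70 -1 50 j4±,j5,j6: [101.599 -80.423  50.975]
81 1 20 j4±,j5,j6: [  91.37   -86.242 -159.955]
81 1 50 j4±,j5,j6: [  93.066  -87.43  -129.931]
81 -1 20 j4±,j5,j6: [ 91.37  -86.242  20.045]
81 -1 50 j4±,j5,j6: [ 93.066 -87.43   50.069]
95 1 20 j4±,j5,j6: [  86.549  -99.391 -159.716]
95 1 50 j4±,j5,j6: [  82.307  -96.409 -129.569]
95 -1 20 j4±,j5,j6: [ 86.549 -99.391  20.284]
95 -1 50 j4±,j5,j6: [ 82.307 -96.409  50.431]
110 1 20 j4±,j5,j6: [  80.938 -113.399 -158.12 ]
110 1 50 j4±,j5,j6: [  70.343 -105.763 -127.252]
110 -1 20 j4±,j5,j6: [  80.938 -113.399   21.88 ]
110 -1 50 j4±,j5,j6: [  70.343 -105.763   52.748]
```

```bash
python3 -m crank '[0,0,0,-10,41,0,0, 0,0,0,-10,41,0,0, 0,0,0,-10,41,0,0, 0,0,0,-10,41,0,0, 0,0,0,-10,41,0,0]' >/dev/null; python3 -m crank '[0,0,-0.184,0,0,0,0, 0,0,-0.184,0,0,0,0, 0,0,-0.184,0,0,0,0, 0,0,-0.184,0,0,0,0, 0,0,-0.184,0,0,0,0]' >/dev/null;python3 -m crank '[0,0,-0.184,0,0,0,0, 0,0,-0.184,0,0,0,0, 0,0,-0.184,0,0,0,0, 0,0,-0.184,0,0,0,0, 0,0,-0.184,0,0,0,0]'; python3 -m crank '[0,-0.175,0,0,0,0,0, 0,-0.175,0,0,0,0,0]'; python3 -c "
from h import *;print(get_obs()['joint_pos']);print(pix2z('scene',(388,240),0))"
```

```text
clock: 5.25
tool_pos: [0.5576, -0.0636, 0.2576]
orientation: [180.0, -0.0, -79.8]
force: [-0.5, 0.5, 0.7]
opening: 0.0001
gripper_force: 0.0
clock: 5.5
tool_pos: [0.5582, -0.062, 0.2588]
orientation: [-179.8, 20.3, -79.9]
force: [-0.8, -0.7, -0.7]
opening: 0.0003
gripper_force: 0.0
[ -1.14570025  14.13790268   1.13290588 -20.20711486 -81.48519674
  15.06990441]
[ 7.36419979e-01 -2.28959406e-01  1.11022302e-16]
```

```bash
python3 -c "
from h import *
np.set_printoptions(precision=3,suppress=True)
for s,t in (((388,238),(391,264)),((388,188),(391,214)),((350,200),(355,222)),((426,205),(430,230))): print(tri([('scene',s),('side',t)]))
print(pix2z('side',(391,266),0))"
```

```text
[ 0.788 -0.211 -0.025]
[ 0.791 -0.188  0.155]
[ 0.722 -0.092  0.108]
[ 0.853 -0.299  0.114]
[ 0.756 -0.246  0.   ]
```

```bash
python3 -m crank '[0.052,0,0.1435,0,0,0,0, 0.052,0,0.1435,0,0,0,0, 0.052,0,0.1435,0,0,0,0, 0.052,0,0.1435,0,0,0,0]' ; python3 -m crank '[0,-0.175,0,0,0,0,0, 0,-0.175,0,0,0,0,0, 0,-0.175,0,0,0,0,0, 0,-0.175,0,0,0,0,0, 0,-0.175,0,0,0,0,0]';  python3 -m crank '[0,-0.175,0,0,0,0,0, 0,-0.175,0,0,0,0,0, 0,0,0,0,0,0,0]'
python3 - <<'E'
from h import *
np.set_printoptions(precision=4,suppress=True)
p,Rt=tool();print(get_obs()['joint_pos']);print(Rt.as_matrix())
for c in ["scene","side","wrist"]:
    im=eyes.snapshot(c);cv2.imwrite(f"pics/{c}2.png",im)
    for n,z in {"rail_mid":.125,"hinge_pin":.125,"hook_at":.125}.items():
        for k in spotter.place_of(c,n)[:1]: print(c,n,round(k["p"],2),np.round(k["location"],1),pix2z(c,k["location"],z)[:2])
cv2.imwrite("pics/m2.png",np.hstack([cv2.resize(cv2.imread("pics/wrist2.png"),(400,300)),cv2.resize(cv2.imread("pics/side2.png"),(400,300))]))
E
```

```text
clock: 6.0
tool_pos: [0.5576, -0.064, 0.2575]
orientation: [179.9, 20.0, -115.5]
force: [0.0, -1.0, 0.8]
opening: 0.0006
gripper_force: 0.0
clock: 6.62
tool_pos: [0.5581, -0.0648, 0.2587]
orientation: [-179.6, 70.5, -114.9]
force: [-0.3, 1.1, -1.1]
opening: 0.0005
gripper_force: 0.0
clock: 7.0
tool_pos: [0.5571, -0.0646, 0.2519]
orientation: [66.0, 89.1, 130.8]
force: [0.0, -0.3, -0.2]
opening: 0.0009
gripper_force: 0.0
[ -42.0906   34.3476   -6.5915  -79.0726 -102.8866   41.2787]
[[-0.0105 -0.9043  0.4267]
 [ 0.0122  0.4266  0.9044]
 [-0.9999  0.0147  0.0065]]
scene rail_mid 0.79 [296.4 204.6] [0.5855 0.0268]
scene hinge_pin 0.61 [259.6 227.7] [0.4163 0.0491]
scene hook_at 0.88 [316.8 195.4] [0.6702 0.0015]
side rail_mid 0.77 [302.5 212.1] [0.5883 0.0331]
side hinge_pin 0.57 [257.2 217.3] [0.436  0.0807]
wrist rail_mid 0.75 [307.7   6.4] [0.5798 0.0211]
wrist hook_at 0.87 [165.3  18. ] [0.6766 0.0061]
```

View pics/m2.png

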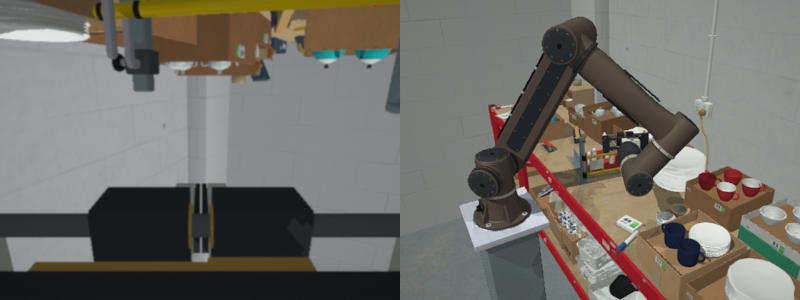

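Wrist view (upside down): rail along the top edge at row ~6, hook at about (165,18), in agreement with the scene estimate. Before going down I check how far the wrist housing hangs.

Run:
```python
from h import *
p,Rt=tool()
for L in (.3,.36,.42):
  q=p-Rt.as_matrix()[:,2]*L
  for dz in (.192,.06,0,-.06,-.1): print(L,dz,proj("side",q+[0,0,dz]),proj("scene",q+[0,0,dz]))
a=cv2.imread("pics/side2.png")[120:300,200:420];b=cv2.imread("pics/scene2.png")[130:310,230:450]
cv2.imwrite("pics/c2.png",np.hstack([cv2.resize(a,(400,327)),cv2.resize(b,(400,327))]))
```

```text
0.3 0.192 [np.float64(326.6), np.float64(164.0)] [np.float64(403.0), np.float64(154.9)]
0.3 0.06 [np.float64(325.6), np.float64(212.2)] [np.float64(395.7), np.float64(205.6)]
0.3 0 [np.float64(325.1), np.float64(232.7)] [np.float64(392.7), np.float64(226.8)]
0.3 -0.06 [np.float64(324.7), np.float64(252.3)] [np.float64(389.7), np.float64(246.9)]
0.3 -0.1 [np.float64(324.4), np.float64(265.0)] [np.float64(387.9), np.float64(259.8)]
0.36 0.192 [np.float64(330.7), np.float64(172.9)] [np.float64(422.8), np.float64(165.2)]
0.36 0.06 [np.float64(329.4), np.float64(222.8)] [np.float64(414.0), np.float64(217.1)]
0.36 0 [np.float64(328.9), np.float64(243.9)] [np.float64(410.4), np.float64(238.8)]
0.36 -0.06 [np.float64(328.4), np.float64(264.2)] [np.float64(406.9), np.float64(259.3)]
0.36 -0.1 [np.float64(328.0), np.float64(277.2)] [np.float64(404.7), np.float64(272.4)]
0.42 0.192 [np.float64(335.1), np.float64(182.7)] [np.float64(444.1), np.float64(176.3)]
0.42 0.06 [np.float64(333.6), np.float64(234.4)] [np.float64(433.7), np.float64(229.5)]
0.42 0 [np.float64(333.0), np.float64(256.2)] [np.float64(429.4), np.float64(251.6)]
0.42 -0.06 [np.float64(332.3), np.float64(277.1)] [np.float64(425.3), np.float64(272.5)]
0.42 -0.1 [np.float64(331.9), np.float64(290.5)] [np.float64(422.7), np.float64(285.9)]
```

View pics/c2.png

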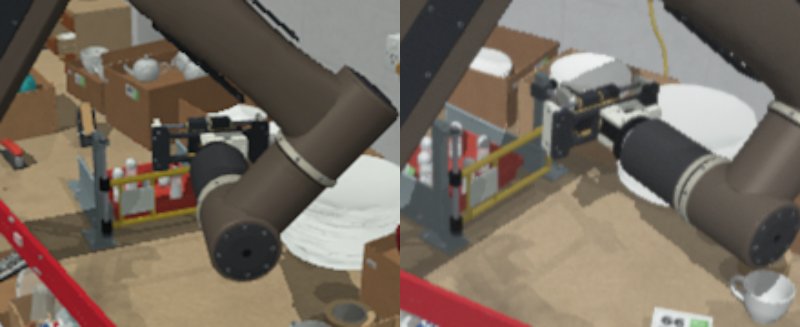

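The housing's underside is about 60 mm below the tool axis, so it clears the pad. Descend in front of the gate.

```bash
python3 -m crank '[0,0,0,40,0,0,0, 0,0,0,40,0,0,0, 0,0,0,40,0,0,0, 0,0,0,35,0,0,0, 0,0,0,0,0,0,0]'; python3 -m crank '[0,0,0,0,0,0,0]'
```

```text
clock: 8.22
tool_pos: [0.5571, -0.0624, 0.1003]
orientation: [54.1, 89.5, 119.0]
force: [1.0, 0.4, 0.1]
opening: 0.0009
gripper_force: 0.0
clock: 8.35
tool_pos: [0.5579, -0.0632, 0.1035]
orientation: [8.3, 89.8, 73.2]
force: [0.1, -0.9, 1.0]
opening: 0.0004
gripper_force: 0.0
```

```bash
python3 -m crank '[0,0,0,6,8,0,0, 0,0,0,6,8,0,0, 0,0,0,0,0,35,0, 0,0,0,0,0,30,0, 0,0,0,0,0,0,0]'; python3 -m crank '[0,0,0,0,0,22,0, 0,0,0,0,0,20,0, 0,0,0,0,0,0,0, 0,0,0,0,0,0,0]'
python3 - <<'E'
from h import *
np.set_printoptions(precision=4,suppress=True)
p,Rt=tool();print(p,Rt.as_matrix()[:,2],get_obs()['joint_pos'])
for c in ["scene","side"]: cv2.imwrite(f"pics/{c}3.png",eyes.snapshot(c))
a=cv2.imread("pics/side3.png")[150:330,200:420];b=cv2.imread("pics/scene3.png")[130:310,230:450]
cv2.imwrite("pics/c3.png",np.hstack([cv2.resize(a,(400,327)),cv2.resize(b,(400,327))]))
E
```

```text
clock: 8.98
tool_pos: [0.5705, 0.0046, 0.0912]
orientation: [20.1, 89.8, 85.1]
force: [-0.6, -0.5, -0.6]
opening: 0.0003
gripper_force: 0.0
clock: 9.48
tool_pos: [0.5884, 0.0409, 0.091]
orientation: [18.6, 89.8, 83.5]
force: [-0.1, 0.7, -0.3]
opening: 0.0004
gripper_force: 0.0
[0.5884 0.0409 0.091 ] [0.424  0.9056 0.0036] [-32.7493  49.8367 -10.5518 -83.4322 -93.9576  60.5318]
```

View pics/c3.png

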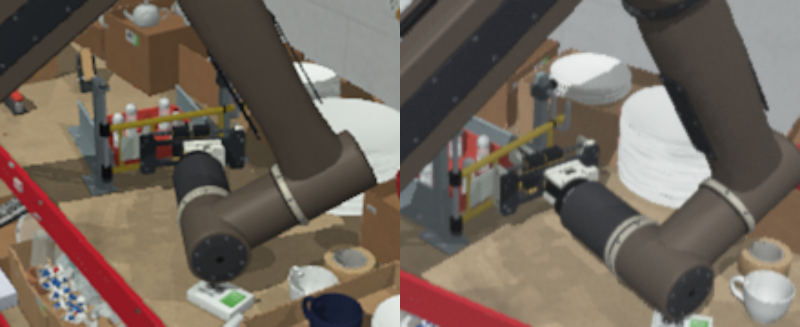

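In place: fingers through the gate under the rail, housing just above the pad without touching. Now a gentle lift, watching the force.

```bash
python3 -m crank '[0,0,0,-6,0,0,0, 0,0,0,-6,0,0,0, 0,0,0,-3,0,0,0, 0,0,0,-3,0,0,0]'; python3 -m crank '[0,0,0,-3,0,0,0, 0,0,0,-3,0,0,0, 0,0,0,0,0,0,0]';  python3 -m crank '[0,0,0,-3,0,0,0, 0,0,0,-3,0,0,0, 0,0,0,0,0,0,0]'; python3 -c "
from h import *
eyes.snapshot('side')
print(spotter.place_of('side','rail_mid')[:1])"
```

```text
clock: 10.07
tool_pos: [0.5882, 0.0406, 0.1088]
orientation: [32.6, 89.8, 97.5]
force: [-1.8, 0.1, -3.4]
opening: 0.0003
gripper_force: 1.5
clock: 10.45
tool_pos: [0.5885, 0.0407, 0.1151]
orientation: [18.2, 89.8, 83.1]
force: [-1.5, -0.1, -2.4]
opening: 0.0004
gripper_force: 1.4
clock: 10.82
tool_pos: [0.5886, 0.0406, 0.1213]
orientation: [12.3, 89.8, 77.1]
force: [-2.3, 0.3, -2.7]
opening: 0.0005
gripper_force: 1.4
[{'location': [302.3, 212.2], 'p': 0.93}]
```

```bash
python3 -m crank '[0,0,0,-5,0,0,0, 0,0,0,-5,0,0,0, 0,0,0,-5,0,0,0, 0,0,0,-5,0,0,0, 0,0,0,0,0,0,0]'; python3 -m crank '[0,0,0,-5,0,0,0, 0,0,0,-5,0,0,0, 0,0,0,-5,0,0,0, 0,0,0,-5,0,0,0, 0,0,0,-2,0,0,0]'; python3 -m crank '[0,0,0,0,0,0,0]'
python3 - <<'E'
from h import *
p,Rt=tool();print(p,Rt.as_matrix()[:,2])
for c in ["scene","side","wrist"]: 
  cv2.imwrite(f"pics/{c}4.png",eyes.snapshot(c))
  print(c,spotter.place_of(c,'rail_mid')[:1])
a=cv2.imread("pics/side4.png")[150:330,200:420];b=cv2.imread("pics/scene4.png")[130:310,230:450]
cv2.imwrite("pics/c4.png",np.vstack([np.hstack([cv2.resize(a,(400,300)),cv2.resize(b,(400,300))]),cv2.resize(cv2.imread("pics/wrist4.png")[:150],(800,300))]))
E
```

```text
clock: 11.55
tool_pos: [0.5887, 0.0404, 0.1416]
orientation: [3.8, 89.8, 68.7]
force: [-1.9, -1.5, -2.6]
opening: 0.0007
gripper_force: 1.4
clock: 12.18
tool_pos: [0.5886, 0.0404, 0.1635]
orientation: [11.2, 89.8, 76.1]
force: [-1.9, 1.0, -3.2]
opening: 0.0002
gripper_force: 1.5
clock: 12.3
tool_pos: [0.5886, 0.0404, 0.1632]
orientation: [12.8, 89.8, 77.6]
force: [-1.6, 0.3, -2.6]
opening: 0.0001
gripper_force: 1.4
[0.58863133 0.04041326 0.16324258] [0.42464336 0.90535271 0.00380783]
scene [{'location': [298.5, 190.5], 'p': 0.8}]
side [{'location': [307.4, 196.2], 'p': 0.7}]
wrist [{'location': [279.6, 335.8], 'p': 0.74}]
```

View pics/c4.png

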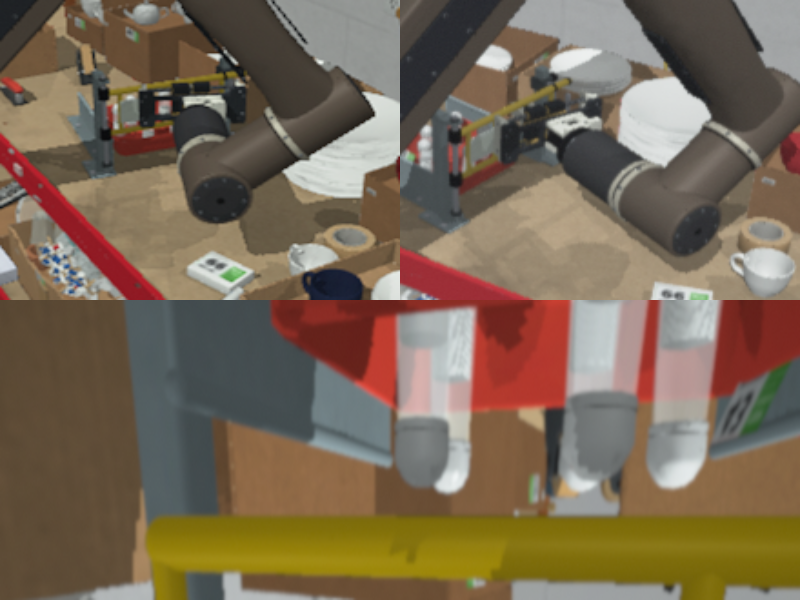

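Gate raised ~56 mm, rail end visible above the hook in the scene view. Now tilt the fingers slightly upward so they hook the rail, then draw.

```bash
python3 -m crank '[0,-0.045,0,-1,0,0,0, 0,-0.045,0,-1,0,0,0, 0,-0.045,0,-1,0,0,0, 0,0,0,0,0,0,0]'; python3 -m crank '[0,0,0,-0.7,-1.3,-5,0, 0,0,0,-0.7,-1.3,-5,0, 0,0,0,0,0,0,0]';  python3 -c "
from h import *
p,Rt=tool();print(p,Rt.as_matrix()[:,2],get_obs()['force'])
for c in ['wrist','side','scene']:
  eyes.snapshot(c);k=spotter.place_of(c,'rail_mid')[:1]
  if k: print(c,k[0]['location'],k[0]['p'],pix2z(c,k[0]['location'],.181))"
```

```text
clock: 13.1
tool_pos: [0.5885, 0.0403, 0.1645]
orientation: [1.9, 82.0, 66.7]
force: [-1.4, 0.5, -2.6]
opening: 0.0004
gripper_force: 1.6
clock: 13.48
tool_pos: [0.5866, 0.0295, 0.1664]
orientation: [0.1, 82.1, 64.9]
force: [-2.4, 1.7, -3.2]
opening: 0.0001
gripper_force: 1.5
[0.58661001 0.02948994 0.16639215] [0.42087168 0.89656749 0.1379629 ] [-2.40084252  1.71482439 -3.20494351]
wrist [281.2, 330.7] 0.59 [0.57676379 0.00852177 0.181     ]
side [306.1, 198.0] 0.91 [0.59603604 0.02217895 0.181     ]
scene [301.8, 189.2] 0.89 [0.59153098 0.01270713 0.181     ]
```

```bash
python3 -m crank '[0,0,0,-0.7,-1.3,-5,0, 0,0,0,-0.7,-1.3,-5,0, 0,0,0,-0.7,-1.3,-5,0, 0,0,0,-0.7,-1.3,-5,0, 0,0,0,0,0,0,0]'; python3 -m crank '[0,0,0,-0.7,-2,-5,0, 0,0,0,-0.7,-2,-5,0, 0,0,0,0,0,0,0]';  python3 -c "
from h import *
p,Rt=tool();print(p,Rt.as_matrix()[:,2],get_obs()['force'])
for c in ['wrist','side','scene']:
  cv2.imwrite('pics/'+c+'5.png',eyes.snapshot(c))
  for n in ('rail_mid','hook_at'):
   k=spotter.place_of(c,n)[:1]
   if k: print(c,n,k[0]['location'],k[0]['p'],pix2z(c,k[0]['location'],.181 if n[0]=='r' else .125))
a=cv2.imread('pics/side5.png')[150:300,230:400];b=cv2.imread('pics/scene5.png')[130:280,240:410]
cv2.imwrite('pics/c5.png',np.hstack([cv2.resize(a,(400,353)),cv2.resize(b,(400,353))]))
"
```

```text
clock: 14.4
tool_pos: [0.5827, 0.009, 0.1659]
orientation: [0.5, 82.1, 65.4]
force: [-1.9, 1.7, -3.6]
opening: 0.0001
gripper_force: 1.5
clock: 14.78
tool_pos: [0.5821, -0.0018, 0.166]
orientation: [0.4, 82.1, 65.3]
force: [-1.0, 1.9, -3.0]
opening: 0.0005
gripper_force: 1.4
[ 0.58214396 -0.00179343  0.16596347] [0.42100216 0.89646441 0.13823439] [-1.029596    1.94055301 -2.95021408]
wrist hook_at [133.2, 166.2] 0.67 [0.67039632 0.00080968 0.125     ]
side rail_mid [309.0, 200.4] 0.79 [5.93839641e-01 3.43587992e-04 1.81000000e-01]
side hook_at [327.4, 209.1] 0.63 [0.67482054 0.00727233 0.125     ]
scene rail_mid [308.0, 193.5] 0.89 [ 0.57883481 -0.01623567  0.181     ]
scene hook_at [314.7, 194.9] 0.81 [0.66931143 0.0086831  0.125     ]
```

View pics/c5.png

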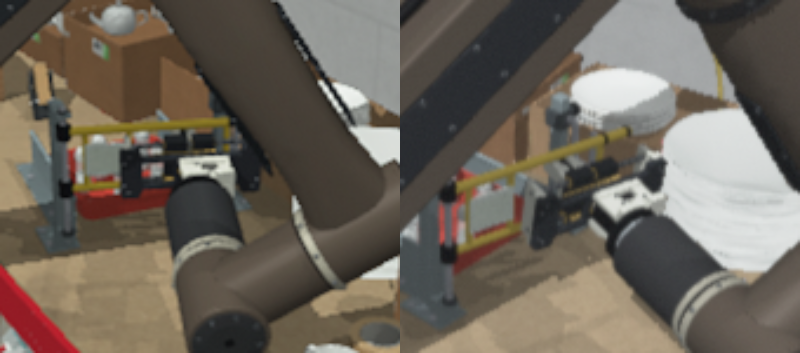

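The rail's end now hangs well in front of the hook (scene crop (630,130), post at (565,110)). Level the hand, a little nose-down so its rear clears the cup, and let the gate down.

```bash
python3 -m crank '[0,0.045,0,1,0,0,0, 0,0.045,0,1,0,0,0, 0,0.045,0,1,0,0,0, 0,0.045,0,1,0,0,0, 0,0.045,0,0,0,0,0]'; python3 -m crank '[0,0,0,4,0,0.3,0, 0,0,0,5,0,0.4,0, 0,0,0,5,0,0.4,0, 0,0,0,5,0,0.4,0, 0,0,0,5,0,0.4,0]';python3 -m crank '[0,0,0,5,0,0.4,0, 0,0,0,5,0,0.4,0, 0,0,0,5,0,0.4,0, 0,0,0,4,0,0.4,0, 0,0,0,3,0,0.2,0]'; python3 -m crank '[0,0,0,3,0,0.2,0, 0,0,0,3,0,0.2,0, 0,0,0,0,0,0,0]'
```

```text
clock: 15.85
tool_pos: [0.5821, -0.0011, 0.1622]
orientation: [179.5, 84.9, -115.6]
force: [-1.6, 0.7, -4.0]
opening: 0.0005
gripper_force: 1.6
clock: 16.48
tool_pos: [0.5821, -0.0012, 0.1371]
orientation: [178.4, 85.1, -116.7]
force: [-0.7, -0.8, -2.9]
opening: 0.0005
gripper_force: 1.4
clock: 17.1
tool_pos: [0.582, -0.0013, 0.1156]
orientation: [179.1, 85.1, -116.0]
force: [-1.0, -0.9, -2.0]
opening: 0.0002
gripper_force: 1.4
clock: 17.48
tool_pos: [0.5819, -0.0013, 0.1096]
orientation: [178.8, 85.1, -116.3]
force: [-1.6, -0.2, -3.0]
opening: 0.0006
gripper_force: 1.6
```

```bash
python3 -m crank '[0,0,0,2,0,0.2,0, 0,0,0,2,0,0.2,0, 0,0,0,0,0,0,0]'; python3 -m crank '[0,0,0,2,0,0.2,0, 0,0,0,2,0,0.2,0, 0,0,0,2,0,0.2,0, 0,0,0,0,0,0,0]';python3 -m crank '[0,0,0,3,0,0,0, 0,0,0,0,0,0,0]'
```

```text
clock: 17.85
tool_pos: [0.5821, -0.0013, 0.1058]
orientation: [179.2, 85.1, -116.0]
force: [0.0, -0.9, -0.9]
opening: -0.0002
gripper_force: 1.0
clock: 18.35
tool_pos: [0.5819, -0.0011, 0.0997]
orientation: [178.9, 85.1, -116.2]
force: [-0.2, -0.9, 0.5]
opening: 0.0005
gripper_force: 0.0
clock: 18.6
tool_pos: [0.5818, -0.0014, 0.0966]
orientation: [178.8, 85.1, -116.3]
force: [0.7, -0.5, 0.3]
opening: 0.0004
gripper_force: 0.0
```

The gate is down and unloaded. Retract, rise, and turn the tool downward.

```bash
python3 -m crank '[0,0,0,0.5,0,-6,0, 0,0,0,1,0,-12,0, 0,0,0,1,0,-14,0, 0,0,0,1,0,-14,0, 0,0,0,1,0,-14,0]'; python3 -m crank '[0,0,0,-40,0,0,0, 0,0,0,-45,0,0,0, 0,0,0,-45,0,0,0, 0,0.18,0,0,0,0,0, 0,0.18,0,0,0,0,0]'; python3 -m crank '[0,0.18,0,0,0,0,0, 0,0.18,0,0,0,0,0, 0,0.18,0,0,0,0,0, 0,0.18,0,0,0,0,0, 0,0.18,0,0,0,0,0]'; python3 -m crank '[0,0.18,0,0,0,0,0, 0,0.04,0,0,0,0,0, 0,0,0,0,0,0,0]'
python3 - <<'E'
from h import *
np.set_printoptions(precision=4,suppress=True)
p,Rt=tool();print(p,Rt.as_matrix(),get_obs()['joint_pos'])
for c in ["scene","side","wrist"]:
    im=eyes.snapshot(c);cv2.imwrite(f"pics/{c}6.png",im)
    for n,z in {"rail_mid":.125,"hinge_pin":.125,"tray_mid":.021,"hook_at":.125}.items():
        for k in spotter.place_of(c,n)[:1]: print(c,n,round(k["p"],2),np.round(k["location"],1),pix2z(c,k["location"],z)[:2])
a=cv2.imread('pics/side6.png')[130:310,210:410];b=cv2.imread('pics/wrist6.png')
cv2.imwrite('pics/c6.png',np.hstack([cv2.resize(a,(400,360)),cv2.resize(b,(400,360))]))
E
```

```text
clock: 19.23
tool_pos: [0.5559, -0.0572, 0.0975]
orientation: [179.1, 85.1, -116.0]
force: [0.6, 0.1, 0.4]
opening: 0.0005
gripper_force: 0.0
clock: 19.85
tool_pos: [0.5612, -0.048, 0.2273]
orientation: [180.0, 64.1, -115.3]
force: [0.1, 0.8, -0.7]
opening: 0.0002
gripper_force: 0.0
clock: 20.48
tool_pos: [0.5617, -0.0464, 0.2291]
orientation: [-179.8, 12.6, -115.1]
force: [-0.1, -0.5, -1.7]
opening: 0.0002
gripper_force: 0.0
clock: 20.85
tool_pos: [0.5608, -0.0454, 0.2264]
orientation: [179.8, 0.3, -115.1]
force: [0.1, 0.3, -0.4]
opening: 0.0004
gripper_force: 0.0
[ 0.5608 -0.0454  0.2264] [[-0.4236 -0.9058 -0.0006]
 [-0.9058  0.4236  0.0056]
 [-0.0048  0.0029 -1.    ]] [ 15.0751  10.0546 -13.5546  -0.3477 -66.3391 -39.9983]
scene rail_mid 0.6 [305.3 210.3] [ 0.5712 -0.0134]
scene hinge_pin 0.98 [259.  229.3] [0.4085 0.0459]
scene tray_mid 0.95 [259.9 226.5] [0.552  0.1426]
scene hook_at 0.87 [319.7 196.3] [ 0.6701 -0.0091]
side rail_mid 0.86 [304.9 219.3] [ 0.5659 -0.0183]
side hinge_pin 0.67 [258.5 217.2] [0.4401 0.079 ]
side tray_mid 0.93 [281.9 225.7] [0.574  0.1567]
side hook_at 0.59 [328.1 207.1] [0.6861 0.0195]
wrist rail_mid 0.92 [287.8 253.5] [ 0.5706 -0.014 ]
wrist hinge_pin 0.65 [499.7 246.7] [0.4191 0.0509]
```

View pics/c6.png

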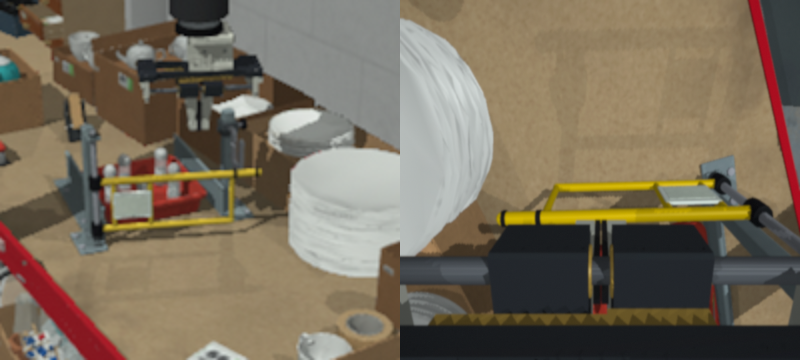

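Side view: gate down, open about 13°, its rail end free in front of the hook. I'll drop the closed fingers behind the rail nearer the pin, so that the gripper's body keeps clear of the hook, and swing.

```bash
python3 -m crank '[0,0,0,-31,19,0,0, 0,0,0,-31,20,0,0, 0,0,0,0,0,0,0, 0,0,0,0,0,40,0, 0,0,0,0,0,40,0]'; python3 -m crank '[0,0,0,0,0,25,0, 0,0,0,0,0,20,0, 0,0,0,0,0,0,0]'; python3 -m crank '[0,0,0,7,0,0,0, 0,0,0,7,0,0,0, 0,0,0,7,0,0,0, 0,0,0,0,0,0,0]'
```

```text
clock: 22.22
tool_pos: [0.5526, 0.0271, 0.1469]
orientation: [180.0, 0.3, -115.1]
force: [0.4, -0.3, -1.0]
opening: 0.0005
gripper_force: 0.0
clock: 22.6
tool_pos: [0.5513, 0.0266, 0.1009]
orientation: [179.8, 0.1, -115.1]
force: [-0.5, 0.0, 0.8]
opening: 0.0005
gripper_force: 0.0
clock: 23.1
tool_pos: [0.5436, 0.008, 0.1029]
orientation: [180.0, 0.3, -115.2]
force: [0.7, 1.1, 1.0]
opening: 0.0003
gripper_force: 0.4
```

```bash
python3 -m crank '[0,0,0.1,15,-1,0,0, 0,0,0.12,17,-3,0,0, 0,0,0.12,18,-8,0,0, 0,0,0.12,19,-8,0,0, 0,0,0.12,20,-8,0,0]'; python3 -c "
from h import *
np.set_printoptions(precision=4,suppress=True)
p,Rt=tool();d=p[:2]-[.4185,.051];print(p,np.hypot(*d),np.degrees(np.arctan2(d[1],d[0])),get_obs()['force'])
for c in ('scene','side','wrist'):
  eyes.snapshot(c);k=spotter.place_of(c,'rail_mid')[:1]
  if k: q=pix2z(c,k[0]['location'],.125)[:2];d=q-[.4185,.051];print(c,k[0]['p'],q,np.hypot(*d),np.degrees(np.arctan2(d[1],d[0])))"
```

```text
clock: 23.72
tool_pos: [0.5089, -0.079, 0.1019]
orientation: [179.8, 0.2, -148.6]
force: [0.9, 2.7, -0.2]
opening: 0.0004
gripper_force: 0.8
[ 0.5089 -0.079   0.1019] 0.1583462441879731 -55.180162775139316 [ 0.9065  2.6606 -0.166 ]
scene 0.96 [ 0.5021 -0.0902] 0.16409059616745544 -59.383020104712564
side 0.88 [ 0.4967 -0.0848] 0.15672766753716513 -60.08568807941873
wrist 0.56 [ 0.4937 -0.0932] 0.16259339642860798 -62.46355907270792
```

```bash
python3 -m crank '[0,0,0.125,20,-9,0,0, 0,0,0.125,21,-9,0,0, 0,0,0.125,22,-9,0,0, 0,0,0.125,23,-9,0,0, 0,0,0.125,24,-9,0,0]'; python3 -m crank '[0,0,0.1,18,-4,0,0, 0,0,0,0,0,0,0]'; python3 -c "
from h import *
np.set_printoptions(precision=4,suppress=True)
p,Rt=tool();d=p[:2]-[.4185,.051];print(p,np.hypot(*d),np.degrees(np.arctan2(d[1],d[0])),get_obs()['joint_pos'])
for c in ('scene','side','wrist'):
  cv2.imwrite('pics/'+c+'7.png',eyes.snapshot(c))
  k=spotter.place_of(c,'rail_mid')[:1]
  if k: q=pix2z(c,k[0]['location'],.125)[:2];d=q-[.4185,.051];print(c,k[0]['p'],q,np.hypot(*d),np.degrees(np.arctan2(d[1],d[0])))
  for k in spotter.place_of(c,'tray_mid')[:1]: print('tray',pix2z(c,k['location'],.021)[:2],k['p'])"
```

```text
clock: 24.65
tool_pos: [0.4187, -0.1519, 0.1015]
orientation: [179.7, 0.1, 175.7]
force: [1.3, 0.7, 0.2]
opening: 0.0003
gripper_force: 0.6
clock: 24.9
tool_pos: [0.3997, -0.1546, 0.1016]
orientation: [179.7, 0.0, 170.2]
force: [-0.4, -0.4, 1.4]
opening: 0.0001
gripper_force: 0.0
[ 0.3997 -0.1546  0.1016] 0.2064156535599143 -95.22541184297867 [   5.1853    4.4822  -38.8305   -0.3645  -46.5979 -104.7314]
scene 0.72 [ 0.3949 -0.1049] 0.15769954991976373 -98.59423497527605
tray [0.5545 0.1498] 0.87
side 0.69 [ 0.4019 -0.0955] 0.14740292230415453 -96.45688128561248
wrist 0.98 [ 0.3893 -0.109 ] 0.1626087335842737 -100.36007245081555
```

```bash
python3 -m crank '[0,0,0.05,10,-2,0,0, 0,0,0.05,10,-2,0,0, 0,0,0,0,0,0,0]'; python3 -c "
from h import *
np.set_printoptions(precision=4,suppress=True)
p,Rt=tool();d=p[:2]-[.4185,.051];print(p,np.hypot(*d),np.degrees(np.arctan2(d[1],d[0])),get_obs()['force'])
for c in ('wrist','scene'):
  eyes.snapshot(c);
  k=spotter.place_of(c,'rail_mid')[:1]
  if k: q=pix2z(c,k[0]['location'],.125)[:2];d=q-[.4185,.051];print(c,k[0]['p'],q,np.hypot(*d),np.degrees(np.arctan2(d[1],d[0])))
"
```

```text
clock: 25.72
tool_pos: [0.3795, -0.1547, 0.1015]
orientation: [179.7, -0.0, 164.4]
force: [-0.1, -0.7, 0.1]
opening: 0.0004
gripper_force: 0.2
[ 0.3795 -0.1547  0.1015] 0.20939463800713903 -100.72567354974859 [-0.06   -0.712   0.0726]
wrist 0.81 [ 0.3777 -0.1055] 0.16174639026944623 -104.62321595565982
scene 0.82 [ 0.3801 -0.1033] 0.1589777230306143 -103.96305897924644
```

Gate at about 1.65 rad, down. Now lift off and travel over the lane to behind the tray.

```bash
python3 -m crank '[0,0,0,-8,0,0,0, 0,0,0,0,0,-50,0, 0,0,0,0,0,-55,0, 0,0,0,0,0,-55,0, 0,0,0,-8,40,0,0]' >/dev/null; python3 -m crank '[0,0,0,-8,53,0,0, 0,0,0,-8,53,0,0, 0,0,0,-8,53,0,0, 0,0,0,-8,53,0,0, 0,0,0,-8,53,0,0]'; python3 -m crank '[0,0,-0.184,0,0,0,0, 0,0,-0.184,0,0,0,0, 0,0,-0.184,0,0,0,0, 0,0,-0.184,0,0,0,0, 0,0,-0.184,0,0,0,0]' >/dev/null; python3 -m crank '[0,0,-0.184,0,0,0,0, 0,0,-0.184,0,0,0,0, 0,0,-0.184,0,0,0,0, 0,0,-0.184,0,0,0,0, 0,0,0,0,0,0,0]'
python3 - <<'E'
from h import *
np.set_printoptions(precision=4,suppress=True)
p,Rt=tool();print(p,Rt.as_matrix()[:,0],get_obs()['joint_pos'])
for c in ["scene","side","wrist"]:
    im=eyes.snapshot(c);cv2.imwrite(f"pics/{c}8.png",im)
    for n,z in {"rail_mid":.125,"hinge_pin":.125,"tray_mid":.021}.items():
        for k in spotter.place_of(c,n)[:1]: print(c,n,round(k["p"],2),np.round(k["location"],1),pix2z(c,k["location"],z)[:2])
a=cv2.imread('pics/side8.png')[110:290,190:390];b=cv2.imread('pics/wrist8.png')
cv2.imwrite('pics/c8.png',np.hstack([cv2.resize(a,(400,360)),cv2.resize(b,(400,360))]))
E
```

```text
clock: 27.18
tool_pos: [0.5167, 0.1251, 0.2627]
orientation: [179.7, -0.0, 164.4]
force: [1.4, -1.0, 0.1]
opening: 0.0008
gripper_force: 0.0
clock: 28.42
tool_pos: [0.516, 0.1232, 0.2625]
orientation: [180.0, 0.2, -100.8]
force: [0.4, 0.2, -0.3]
opening: 0.0004
gripper_force: 0.0
[0.516  0.1232 0.2625] [-0.1875 -0.9823 -0.0044] [ 34.473    5.5274 -14.1931  -0.208  -70.1216 -45.209 ]
scene rail_mid 0.95 [299.1 250.9] [ 0.3803 -0.1044]
scene hinge_pin 0.92 [256.9 228.5] [0.4087 0.0533]
scene tray_mid 0.73 [257.7 223.3] [0.564  0.1595]
side rail_mid 0.71 [267.9 245.1] [ 0.3767 -0.107 ]
side hinge_pin 0.71 [257.8 219.2] [0.4311 0.0667]
side tray_mid 0.84 [279.8 223.3] [0.577 0.178]
wrist hinge_pin 0.68 [380.9  89.5] [0.4229 0.0496]
wrist tray_mid 0.93 [244.7 208.8] [0.564  0.1516]
```

View pics/c8.png

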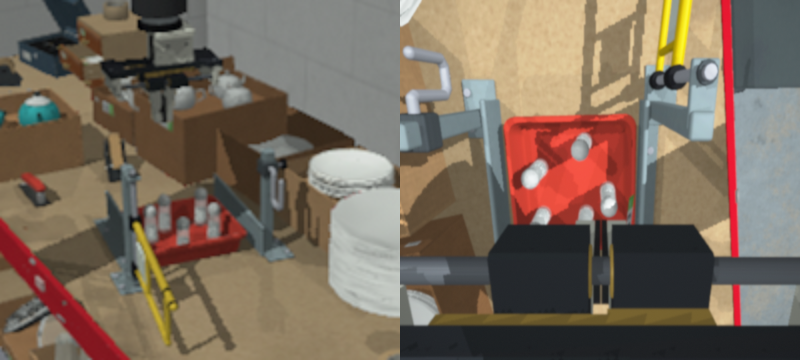

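Side view: gate open and down at the near post, way free; wrist view: tray between walls, nothing in front. I have used up my pictures (one over the allowance, in fact), so I rely on numbers from here.

```bash
python3 -m crank '[0,0,0,-42,-10,0,0, 0,0,0,-42,-10,0,0, 0,0,0,-42,-10,0,0, 0,0,0,-43,-10,0,0, 0,0,0,0,0,0,0]'
python3 - <<'E'
from h import *
np.set_printoptions(precision=4,suppress=True)
p,Rt=tool();print(p,get_obs()['joint_pos'])
for q in ((292,200),(270,186),(257,180)): print('box',pix2z('side',q,0)[:2])
lx=np.array([.984,-.18]);ly=np.array([.18,.984]);o=np.array([.546,.0275])
for c in ("wrist","scene","side"):
    im=eyes.snapshot(c)
    for k in spotter.place_of(c,'tray_mid')[:1]:
        q=pix2z(c,k["location"],.021)[:2]-o;print(c,'tray lane',q@lx,q@ly,k['p'])
    if c=="wrist":
        for k in spotter.outline_of(c,'tray_mid')[:1]:
            ys,xs=np.nonzero(k["region"]);P=np.array([pix2z(c,t,.042)[:2]-o for t in zip(xs[::20],ys[::20])])
            print('rect',k["rect"],'x',np.percentile(P@lx,[1,99]),'y',np.percentile(P@ly,[1,99]))
E
```

```text
clock: 29.65
tool_pos: [0.587, 0.2841, 0.262]
orientation: [179.9, 0.2, -100.7]
force: [-0.9, -1.3, -0.1]
opening: 0.0001
gripper_force: 0.0
[0.587  0.2841 0.262 ] [ 42.827   17.2841   0.6672  -0.1843 -73.2581 -53.4302]
box [0.7476 0.3753]
box [0.7412 0.5604]
box [0.724  0.6566]
wrist tray lane -0.00436457240847954 0.127475243469612 0.74
rect [171.8, 0.0, 210.8, 146.3] x [-0.098   0.0931] y [0.0859 0.2177]
scene tray lane -0.014369046503871158 0.1313905293100004 0.91
```

```bash
python3 -m crank '[0,0,0,0,0,50,1, 0,0,0,0,0,50,1, 0,0,0,0,0,50,1, 0,0,0,0,0,30,1, 0,0,0,0,0,30,1]'; python3 -m crank '[0,0,0,0,0,20,1, 0,0,0,0,0,8,1, 0,0,0,0,0,0,1]';python3 -m crank '[0,0,0,8,0,0,1, 0,0,0,8,0,0,1, 0,0,0,6,0,0,1, 0,0,0,6,0,0,1, 0,0,0,6,0,0,1]'
```

```text
clock: 30.62
tool_pos: [0.5865, 0.2821, 0.0529]
orientation: [-180.0, 0.3, -100.8]
force: [-0.3, -0.2, 0.8]
opening: 0.0446
gripper_force: 0.0
clock: 31.0
tool_pos: [0.5866, 0.2826, 0.0257]
orientation: [180.0, 0.3, -100.8]
force: [0.4, -0.2, 0.3]
opening: 0.0749
gripper_force: 0.0
clock: 31.62
tool_pos: [0.5808, 0.2497, 0.0257]
orientation: [-179.9, 0.4, -100.7]
force: [1.5, 3.1, -1.3]
opening: 0.0881
gripper_force: 1.4
```

```bash
python3 -m crank '[0,0,0,12,0,0,1, 0,0,0,18,0,0,1, 0,0,0,20,0,0,1, 0,0,0,20,0,0,1, 0,0,0,20,0,0,1]'; python3 -m crank '[0,0,0,20,0,0,1, 0,0,0,20,0,0,1, 0,0,0,20,0,0,1, 0,0,0,14,0,0,1, 0,0,0,0,0,0,1]'
python3 - <<'E'
from h import *
np.set_printoptions(precision=4,suppress=True)
p,Rt=tool();lx=np.array([.984,-.18]);ly=np.array([.18,.984]);o=np.array([.546,.0275])
print('tcp lane',(p[:2]-o)@lx,(p[:2]-o)@ly,get_obs()['force'])
for c in ("wrist","scene","side"):
    im=eyes.snapshot(c)
    for k in spotter.place_of(c,'tray_mid')[:1]:
        q=pix2z(c,k["location"],.021)[:2]-o;print(c,'tray lane',q@lx,q@ly,k['p'])
    for k in spotter.place_of(c,'rail_mid')[:1]: print(c,'rail',pix2z(c,k["location"],.125)[:2])
    for k in spotter.outline_of(c,'tray_mid')[:1]:
        if c!='side':print(np.round(cv2.minAreaRect(np.array([(pix2z(c,t[0],.042)[:2]-o)@np.array([lx,ly]).T for t in max(cv2.findContours(k['region'].astype(np.uint8),0,2)[0],key=len)],np.float32)*1000)[2],1))
E
```

```text
clock: 32.25
tool_pos: [0.5641, 0.1606, 0.0257]
orientation: [-179.9, 0.4, -100.7]
force: [1.9, 5.2, 3.5]
opening: 0.0876
gripper_force: 2.8
clock: 32.88
tool_pos: [0.5485, 0.0866, 0.0245]
orientation: [179.9, 0.2, -100.8]
force: [-0.6, 0.5, 1.0]
opening: 0.0875
gripper_force: 0.0
tcp lane -0.008184556776228607 0.0586208383475919 [-0.5628  0.458   0.961 ]
wrist tray lane -0.004715139718831398 -0.03779274287417206 0.86
89.6
scene tray lane -0.006379719224669259 -0.026964172822473 0.64
scene rail [ 0.3852 -0.1137]
85.7
side tray lane 0.003522309213764611 -0.043075617133530926 0.79
side rail [ 0.3808 -0.1045]
```

```bash
python3 -m crank '[0,0,0,-3,-5,0,1, 0,0,0,10,0,0,1, 0,0,0,15,0,0,1, 0,0,0,17,0,0,1, 0,0,0,17,0,0,1]'; python3 -m crank '[0,0,0,14,0,0,1, 0,0,0,10,0,0,1, 0,0,0,6,0,0,1, 0,0,0,0,0,0,1]'
python3 - <<'E'
from h import *
np.set_printoptions(precision=4,suppress=True)
p,Rt=tool();lx=np.array([.984,-.18]);ly=np.array([.18,.984]);o=np.array([.546,.0275])
print('tcp lane',(p[:2]-o)@lx,(p[:2]-o)@ly,get_obs()['force'])
for c in ("wrist","scene","side"):
    im=eyes.snapshot(c)
    for k in spotter.place_of(c,'tray_mid')[:1]:
        q=pix2z(c,k["location"],.021)[:2]-o;print(c,'tray lane',q@lx,q@ly,k['p'])
E
```

```text
clock: 34.1
tool_pos: [0.5447, 0.0318, 0.0248]
orientation: [-179.9, 0.3, -100.7]
force: [1.1, 4.7, 1.9]
opening: 0.0875
gripper_force: 2.7
clock: 34.6
tool_pos: [0.5382, 0.0019, 0.0243]
orientation: [180.0, 0.3, -100.8]
force: [0.4, -0.2, 0.4]
opening: 0.0874
gripper_force: 0.5
tcp lane -0.0031021448588730723 -0.026576268631987705 [ 0.4322 -0.1902  0.4229]
wrist tray lane -0.0076572556770766005 -0.12397981311255837 0.63
scene tray lane -0.013029590194527643 -0.11897824447277966 0.65
side tray lane -0.004117926566058701 -0.12012899895259743 0.86
```

Tray rear edge is ~30 mm in front of the gate line. Back off, rise, and verify.

```bash
python3 -m crank '[0,0,0,-8,0,0,1, 0,0,0,-10,0,0,1, 0,0,0,0,0,-30,1, 0,0,0,0,0,-50,1, 0,0,0,0,0,-60,1]' >/dev/null; python3 -m crank '[0,0,0,0,0,-60,1, 0,0,0,0,0,-60,1, 0,0,0,0,0,0,1, 0,0,0,0,0,0,1]'
python3 - <<'E'
from h import *
np.set_printoptions(precision=4,suppress=True)
lx=np.array([.984,-.18]);ly=np.array([.18,.984]);o=np.array([.546,.0275])
for c in ("wrist","scene","side"):
    im=eyes.snapshot(c)
    for k in spotter.place_of(c,'tray_mid')[:1]:
        q=pix2z(c,k["location"],.021)[:2]-o;print(c,'tray lane',q@lx,q@ly,k['p'])
    if c=="wrist":
        for k in spotter.outline_of(c,'tray_mid')[:1]:
            ys,xs=np.nonzero(k["region"]);P=np.array([pix2z(c,t,.042)[:2]-o for t in zip(xs[::20],ys[::20])])
            print('x',np.percentile(P@lx,[1,99]),'y',np.percentile(P@ly,[1,99]))
    for n,z in dict(rail_mid=.125,cup_white=0,tape_roll=0,stapler=0,pad=0,marker=0).items():
        for k in spotter.place_of(c,n)[:1]: print(c,n,round(k['p'],2),pix2z(c,k["location"],z)[:2])
E
```

```text
clock: 36.02
tool_pos: [0.5414, 0.02, 0.2841]
orientation: [180.0, 0.3, -100.7]
force: [0.4, -0.8, -0.2]
opening: 0.0874
gripper_force: 0.0
wrist tray lane -0.005413873324981852 -0.12514968632013795 0.69
x [-0.1011  0.0886] y [-0.1848 -0.0358]
wrist rail_mid 0.95 [ 0.3751 -0.1063]
scene tray lane -0.014225437184513407 -0.12576813240286558 0.86
scene rail_mid 0.75 [ 0.3845 -0.1076]
scene cup_white 0.93 [ 0.5198 -0.4293]
scene tape_roll 0.8 [ 0.6176 -0.4035]
scene stapler 0.83 [0.4125 0.4947]
scene marker 0.52 [ 0.3487 -0.4313]
side tray lane -0.0047765315337537015 -0.1306940300191446 0.83
side rail_mid 0.63 [ 0.3778 -0.1114]
side cup_white 0.84 [ 0.533 -0.405]
side tape_roll 0.93 [ 0.6208 -0.3984]
side stapler 0.69 [0.4158 0.0409]
side pad 0.9 [ 0.3989 -0.3492]
side marker 0.82 [ 0.3458 -0.429 ]
```

All in place, robot clear.

```bash
python3 -c "
from plant import ctrl; print(ctrl.close_job())"
```

```text
the job is handed in; nothing more can be done
None
```

The job is handed in at about 36 s on the clock: the gate is down and open about 1.65 rad, the tray's rear edge is about 30 mm in front of the gate line, and the other things measured where they started; I viewed 11 pictures, one over the limit of 10.

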